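Clear the washing-up stack into its travel holders

TASK

Clear the dried washing-up off the grey mat before driving on: take the upside-down stack apart and stand each piece, still mouth down, inside the rim of the cork holder of its size (steel cup in the smallest, blue bowl in the middle one, white bowl in the largest). Put the glass lid back on the wooden butter dish, lying flat inside its raised edge. Leave the jam jar and the pepper mill standing where they are.

Things in the scene. Friction and masses are not known exactly. Their poses are not given: they have to be found in the camera images.
- steel_cup: steel camping cup, no handle, upside down on top of the stack: 72 mm tall, 66 mm across at the mouth (down), 60 mm at the closed end (up), wall 3 mm. Its mouth is slipped 12 mm over the blue bowl's foot with play, its rim on that bowl's flat underside: lift straight up. Origin: centre of the mouth's rim plane (underside as it stands), z up. 0.1 kg
- blue_bowl: blue melamine bowl, upside down, middle of the stack: mouth (down) 104 mm across; flat underside (up) 84 mm across, 40 mm above the origin; on it a round foot 46 mm across, 12 mm tall (top at 52 mm), free to grip once the cup is off. Slipped 14 mm over the white bowl's foot with play, rim on its flat underside: lift straight up. Origin: centre of the rim plane, z up. 0.11 kg
- white_bowl: white melamine bowl, upside down, bottom of the stack, on the 3 mm mat: mouth (down) 130 mm across; flat underside (up) 116 mm across, 52 mm above the origin; on it a round foot 60 mm across, 14 mm tall (top at 66 mm), free to grip once the blue bowl is off. Origin: centre of the rim plane, z up. 0.18 kg
- glass_lid: greenish clear glass butter-dish lid, alone on the mat, open side down: 120 mm (its x) by 62 mm (its y), walls 4 mm, glass top 36 mm above the origin; on the middle of the top a wooden grip bar 42 mm long (along x), 14 mm wide (along y) and 18 mm tall (top 54 mm above the origin). Origin at the centre of its underside, z up. About 0.22 kg
- large_holder: largest round cork holder, for the white bowl, fixed to the counter: 162 mm outside, 150 mm inside its rim, rim 12 mm tall, floor 4 mm above the origin. Origin at the centre of its underside
- medium_holder: middle round cork holder, for the blue bowl, fixed to the counter: 134 mm outside, 122 mm inside its rim, rim 12 mm tall, floor 4 mm above the origin. Origin at the centre of its underside
- small_holder: smallest round cork holder, for the steel cup, fixed to the counter: 96 mm outside, 84 mm inside its rim, rim 12 mm tall, floor 4 mm above the origin. Origin at the centre of its underside
- butter_dish: wooden butter dish without its lid, fixed to the counter: 150 mm (its x) by 90 mm (its y), floor 10 mm above the origin, bordered by a raised edge 16 mm above the origin that leaves 138 by 78 mm inside for the lid, long side along long side, either way round. Origin at the centre of its underside
- jam_jar: bystander: amber jam jar with a red cap, 56 mm across, 75 mm tall, loose. Origin at the centre of its underside
- pepper_mill: bystander: brown turned wooden pepper mill, 50 mm across, 124 mm tall, loose. Origin at the centre of its underside

How it is judged:
By the outcome, as a careful person would: the job done as asked, in the order asked, and still so for the second after the job is handed in, with the robot touching nothing.
It also fails if it takes over 104 s, if anything falls off the work surface, if the arm or the gripper's body presses on something with over 40 N, if the wrist force passes 120 N, or if a joint passes its speed limit or range.

ROBOT

A 6-joint arm with a two-finger parallel gripper is mounted at the origin on the work surface. World frame = base frame: x ahead of the robot, y to its left, z up, the work surface at z = 0. Lengths are in mm, angles in rad, forces in N, time in s.
With the tool pointing down it reaches from about 325 to 775 mm from the base axis. Payload 5.5 kg.
Tool frame: the origin (TCP) lies midway between the tips of the shut fingers; the grasp point (between the pads) lies robot.grip_depth behind it (robot.grip_depth is the distance from the TCP to the grasp point, in mm); z points along the fingers, y is the line along which they close (so a half turn about z gives the same grasp; the last joint's range is limited). The gripper opens to 88 mm and grips with 3 to 60 N. Pads are 20 mm wide; open, the fingers measure 115 mm over their backs; the gripper's body (75 mm by 178 mm) begins 61 mm behind the grasp point.
Start: joints at [-1.353, 0.091, 1.231, -0, 1.82, -0.057], TCP at [162.812, -577.502, 222.631] pointing down, gripper open.
Joint ranges: [-2.87, 2.87], [-0.86, 2.18], [0.17, 2.46], [-1.51, 4.65], [0.06, 2.69], [-2.65, 2.65]. Speed limits (rad/s): [2.57, 2.57, 3.01, 3.14, 3.14, 3.14].

INTERFACE

Orientations are given as a unit quaternion [w, x, y, z].
In Python, from plant import robot gives the robot as it stands.
- The arm moves only by the tool drive_tool, never from a script. Its argument "series" is a list of rows, each a list of 6 numbers: the shift along the world's x, y, z each as a share of 750 mm, from -1 to 1, then the turn, a rotation vector about the world's x, y, z each as a share of 2 rad, from -1 to 1. In form: [[x, y, z, wx, wy, wz], ...]. A call has 1 to 12 rows; each row is the pose to reach, as a shift and turn from the pose commanded when the call began; what a row does not reach only later rows make up. A row lasts 1/12 s, in which the tool goes at most 41.7 mm and 7.16 degrees, less where a joint would pass 70% of its speed; a pose out of reach is approached as far as the arm can. A call with a number of a shift or a turn outside -1 to 1 is refused whole. A call with a gripper value outside its range is refused whole. "gripper" is the opening, from -1 (shut) to 1 (fully open), so that 0 is half open, set as the call begins (left out, the last holds). The fingers move at their own pace and stop on an object; "grip_force" is the grip in N (left out, the last holds). Time passes only in rows, so rows that repeat a pose let the fingers close. It gives the time, the measured TCP pose, the force, the opening and the grip force at its end, in the units of the state.
- robot.state(): the state, without advancing time (a new reading comes with each control period).
- robot.snapshot(name): name is "side" or "top"; returns a dict with "color" (480x640x3 uint8, blue, green, red), "fx", "fy", "cx", "cy" (pixels), "extrinsics" (4x4, takes a point from camera to world coordinates). Camera axes: x right, y up, looking along -z (the intrinsics and any distortion apply to the point x, -y, -z); pixel columns grow to the right and rows downward; lengths in mm; the calibration is good to about 2 mm. A picture is of the moment at which its call begins. There is no depth.
- robot.hand_in(): hands the job in; it is judged then, once.
Trained networks look in a picture, given as the dict that the camera call returned (one of the last four; its "shot" number tells which), for a name from the list of things; names that differ only in an ending like _2 or _b are one class to them, and where a whole thing is asked for, a point or a joint stands for the part that bears it (a point fixed in the world has none). Each returns a list of dicts, best first, with "score" (0 to 1); they miss things now and then, are a little off and sometimes report something else, mostly with a low value. They report only what shows in the picture. A call takes as long as a camera call.
- robot.look_for(query, picture): "bbox" ([centre column, centre row, width, height] as shares, 0 to 1, of the picture: columns of its width, rows of its height, round what is visible of it).
- robot.trace(query, picture): "mask" (480x640 bool, what is visible of it) and "bbox" ([centre column, centre row, width, height] as shares, 0 to 1, of the picture: columns of its width, rows of its height, round what is visible of it).
- robot.landmark_of(query, picture): "location" ([column, row] as shares, 0 to 1, of the picture: columns of its width, rows of its height: a listed point, or the origin of a listed thing).
The state is a dict: "time": time; "joint_positions": joint angles; "qd": joint speeds; "tau": joint torques, N m; "eef_pos": TCP position; "orientation": TCP orientation; "ft_force": force on the tool from outside, world axes, zero at the start; "moment": the same for the moment, N m; "grip_width": opening from 0.0 (shut) to 1.0 (fully open); "grasp_force": force on a finger pad.
Only numpy, scipy, OpenCV 4.12 (cv2) and the standard library are available. Lean on these libraries where they do the work, as an engineer would, in place of code of your own. Each camera call takes 0.05 s, during which the arm holds its last target. There are 200 camera calls.

## Working session

There is one attempt and no reset: what is moved stays moved. The work goes in short steps, Python scripts to look and compute and a tool call to move; the robot and the scene stay as the last step left them, time stands still between calls to the robot, and variables do not carry over. Pictures are saved under pics/ and viewed, at most 14 in all, crops included, and the job is handed in when it is done.

Besides the shell and the picture viewer there is one more tool, called after "Emit:" as name([rows], argument=value, ...), one row to a line, values as JSON. drive_tool: Moves the arm, as the interface text tells. Shift numbers are shares of 750 mm and turn numbers shares of 2 rad, none past 1 either way. Its arguments: {"type":"object","properties":{"series":{"type":"array"},"gripper":{"type":"number"},"grip_force":{"type":"number"}},"required":["series"]}

```bash
ls; mkdir -p pics
cat > h.py <<'E'
import numpy as np, cv2
from plant import robot
def ray(p,u,v):
    d=np.array([(u-p["cx"])/p["fx"],-(v-p["cy"])/p["fy"],-1.]);E=np.array(p["extrinsics"])
    return E[:3,3],E[:3,:3]@d
def at(p,u,v,z):
    o,d=ray(p,u,v);return o+d*(z-o[2])/d[2]
def proj(p,X):
    E=np.array(p["extrinsics"]);c=E[:3,:3].T@(np.array(X,float)-E[:3,3])
    return p["cx"]+p["fx"]*c[0]/-c[2], p["cy"]-p["fy"]*c[1]/-c[2]
NAMES=["steel_cup","blue_bowl","white_bowl","glass_lid","large_holder","medium_holder","small_holder","butter_dish","jam_jar","pepper_mill"]
E
python3 - <<'E'
from h import *
np.set_printoptions(precision=1,suppress=True)
print(robot.grip_depth, robot.state())
for n in ["top","side"]:
    p=robot.snapshot(n); cv2.imwrite(f"pics/{n}0.png",p["color"])
    print(n,{k:v for k,v in p.items() if k!="color"})
    for q in NAMES:
        l=robot.landmark_of(q,p)[:2]; t=robot.trace(q,p)[:2]
        print(q,[(round(a["score"],2),np.array(a["location"])*[640,480],at(p,a["location"][0]*640,a["location"][1]*480,0)[:2]) for a in l],
          [(round(a["score"],2),np.array(a["bbox"])*[640,480,640,480]) for a in t])
E
```

```text
pics
18.700000000000003 {'time': 0.0, 'joint_positions': array([-1.4,  0.1,  1.2, -0. ,  1.8, -0.1]), 'qd': array([0., 0., 0., 0., 0., 0.]), 'tau': array([  0. , -44.6, -40.6,   0.1,   0. ,  -0. ]), 'eef_pos': array([ 162.7, -577.2,  221.5]), 'orientation': array([-0. ,  1. ,  0.1, -0. ]), 'ft_force': array([ 0.1, -0.2,  0. ]), 'moment': array([-0.,  0.,  0.]), 'grasp_force': 0.0, 'grip_width': 0.9974412886509136}
top {'fx': 539.4302717200404, 'fy': 539.4302717200404, 'cx': 318.7857609629515, 'cy': 238.2110718287288, 'extrinsics': array([[   0. ,    1. ,   -0.1,  387.1],
       [  -1. ,    0. ,   -0. ,   -2.7],
       [  -0. ,    0.1,    1. , 1146.3],
       [   0. ,    0. ,    0. ,    1. ]]), 'shot': 1}
steel_cup [(0.93, array([270.5, 277.1]), array([449.1, 109.8]))] [(0.72, array([270.5, 277.1,  35.3,  38.7]))]
blue_bowl [(0.89, array([272.6, 280.9]), array([441.2, 105.1]))] [(0.82, array([275.5, 281.9,  53.7,  55.5]))]
white_bowl [] [(0.71, array([277.4, 282.2,  59.8,  60.4]))]
glass_lid [(0.87, array([375.3, 283.6]), array([ 440.9, -112.7]))] []
large_holder [(0.72, array([176.9,
[... 1614 characters left out ...]
12.2, 355.3,  96.6,  71.1]))]
medium_holder [(0.59, array([275.3, 233.3]), array([665.5, -90.9]))] [(0.64, array([277.1, 234.2,  56.2,  31.6])), (0.34, array([322.4, 385.1,  31.8,  77.3]))]
small_holder [(0.67, array([252.4, 278.9]), array([650.4,  95.2])), (0.47, array([366.7, 236. ]), array([ 445.1, -136.9]))] []
butter_dish [(0.89, array([310.6, 195.6]), array([ 637.3, -307.4]))] [(0.97, array([313.7, 194.3,  54.3,  17.2])), (0.62, array([256.7, 277.2,  45.6,  34.5]))]
jam_jar [(0.72, array([390.7, 194.6]), array([ 418.3, -372.9]))] [(0.85, array([392. , 182.1,  25. ,  31.2]))]
pepper_mill [(0.67, array([320.6, 405.1]), array([426.8, 366.7]))] [(0.81, array([320.5, 385.2,  33. ,  76. ]))]
```

Run:
```python
import cv2
t=cv2.imread("pics/top0.png");s=cv2.imread("pics/side0.png")
cv2.imwrite("pics/t1.png",cv2.resize(t[130:340,120:400],(800,600),interpolation=cv2.INTER_CUBIC))
cv2.imwrite("pics/t2.png",cv2.resize(t[130:340,330:610],(800,600),interpolation=cv2.INTER_CUBIC))
```

```text
(no output)
```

View pics/t1.png

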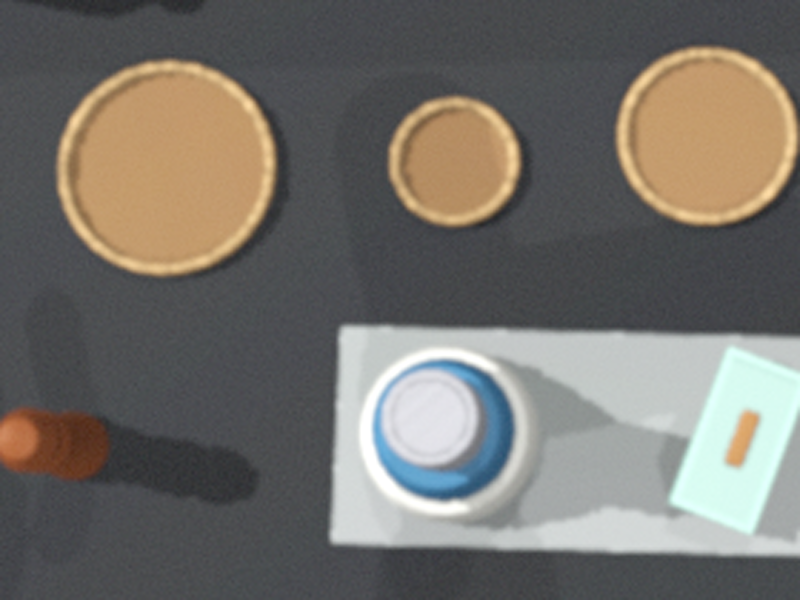

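View pics/t2.png

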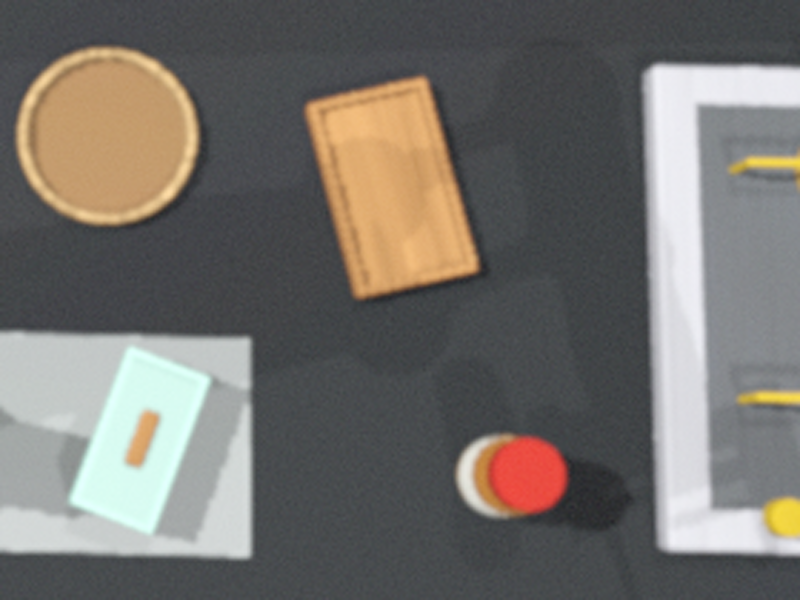

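View pics/side0.png

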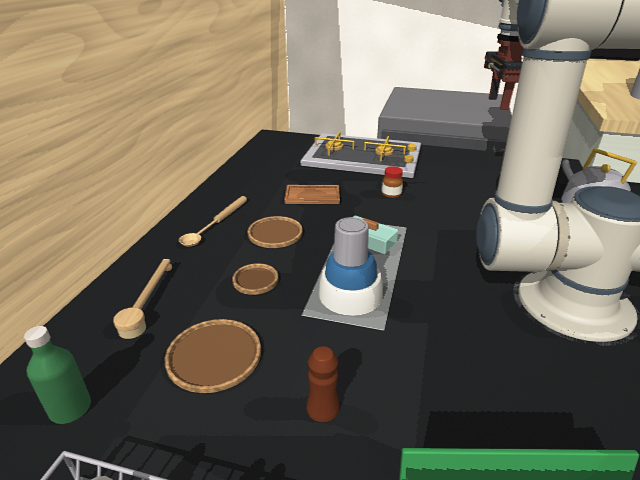

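The top view (crops at 0.35 px/px) shows the stack leaning in perspective. The cup top is at about (271,276) px, the blue rim circle at (276,281), the white rim at (277,282) and the lid bar at (380,283). Holder centres are (178.5,188.5), (279.3,186.4) and (367.5,177.6), and the dish is at (467.5,196). The side view shows the jar and mill well clear of the stack.

Run:
```python
from h import *
from scipy.spatial.transform import Rotation as R
np.set_printoptions(precision=1,suppress=True)
p=robot.snapshot("top"); s=robot.snapshot("side")
P={"cup_top":(270.9,276.3,167),"blue_rim":(275.75,280.9,55),"white_rim":(277.2,282.3,3),"bar":(380.05,283.3,57),"large":(178.5,188.5,12),"small":(279.3,186.4,12),"med":(367.6,177.6,12),"dish":(467.5,195.8,16)}
for k,v in P.items(): 
    X=at(p,*v); print(k,X[:2],"in side:",np.array(proj(s,X)))
def t2(c,z): return [at(p,330+a*.35,130+b*.35,z) for a,b in c]
for n,c,z in [("lid",[(128,347),(211,378),(152,534),(70,503)],39),("dish",[(306,105),(428,78),(480,270),(357,298)],16)]:
    q=t2(c,z); d=(q[0]+q[1]-q[2]-q[3]); print(n,np.mean(q,0),"angle",np.degrees(np.arctan2(d[1],d[0])),np.linalg.norm(q[0]-q[3]),np.linalg.norm(q[1]-q[0]))
st=robot.state();w,x,y,z=st["orientation"];M=R.from_quat([x,y,z,w]).as_matrix();np.set_printoptions(precision=4);print(M,st["eef_pos"])
o=s["color"].copy()
for k,v in P.items(): cv2.drawMarker(o,tuple(int(round(a*2)/2) for a in proj(s,at(p,*v))),(255,0,255),cv2.MARKER_CROSS,9,1)
cv2.imwrite("pics/s1.png",cv2.resize(o[150:420,150:450],(667,600)))
```

```text
cup_top [441.6  92.8] in side: [351.3 224.1]
blue_rim [438.8  93.5] in side: [350.6 273.2]
white_rim [438.3  95. ] in side: [349.8 294.1]
bar [ 439.  -116.8] in side: [369.1 220.3]
large [633.8 313.5] in side: [212.9 349.7]
small [643.5  96.8] in side: [254.7 275.4]
med [667.2 -92.4] in side: [274.6 228.7]
dish [ 631.5 -305.2] in side: [312.3 191.1]
lid [ 438.4 -116.8   39. ] angle -19.87464594971229 119.60146288433806 63.47966590671045
dish [ 632.3 -305.    16. ] angle 14.212190017922648 150.12819115887422 94.51490967154345
[[ 0.9625  0.2713 -0.    ]
 [ 0.2713 -0.9625  0.0001]
 [ 0.     -0.0001 -1.    ]] [ 162.8083 -577.476   222.596 ]
```

View pics/s1.png

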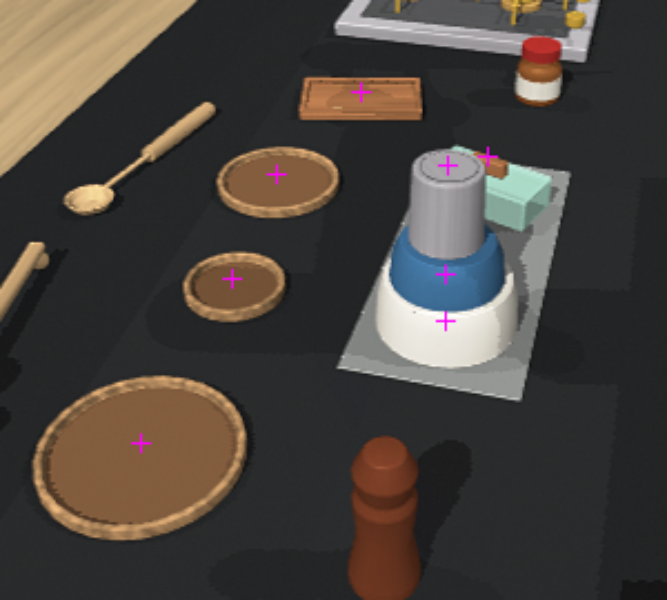

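Emit:
drive_tool([
  [0.2,0.447,0.037,0,0,0],
  [0.2,0.447,0.037,0,0,0],
  [0.2,0.447,0.037,0,0,0],
  [0.2,0.447,0.037,0,0,0],
  [0.2,0.447,0.037,0,0,0],
  [0.2,0.447,0.037,0,0,0],
  [0.2,0.447,0.037,0,0,0],
  [0.2,0.447,0.037,0,0,0],
  [0.2,0.447,0.037,0,0,0],
  [0.2,0.447,0.037,0,0,0],
  [0.2,0.447,0.037,0,0,0],
], gripper=1, grip_force=25)

```text
time: 3.12
eef_pos: [313.5, -241.1, 251.1]
orientation: [0.001, 0.99, 0.139, 0.001]
ft_force: [-1.0, 0.2, -0.3]
grip_width: 1.002
grasp_force: 0.0
```

Emit:
drive_tool([
  [0.17,0.448,0,0,0,0],
  [0.17,0.448,0,0,0,0],
  [0.17,0.448,0,0,0,0],
  [0.17,0.448,0,0,0,0],
  [0.17,0.448,0,0,0,0],
  [0.17,0.448,0,0,0,0],
  [0.17,0.448,0,0,0,0],
  [0.17,0.448,0,0,0,0],
  [0.17,0.448,0,0,0,0],
  [0.17,0.448,0,0,0,0],
  [0.17,0.448,0,0,0,0],
  [0.17,0.448,0,0,0,0],
])

```text
time: 4.12
eef_pos: [440.5, 92.3, 250.0]
orientation: [0.0, 0.991, 0.136, -0.001]
ft_force: [0.3, -0.9, -0.4]
grip_width: 1.001
grasp_force: 0.0
```

Run:
```python
from h import *
s=robot.snapshot("side"); t=robot.snapshot("top")
print(robot.state()["eef_pos"],robot.state()["joint_positions"])
a=cv2.resize(s["color"][150:350,270:430],(480,600));b=cv2.resize(t["color"][200:360,220:320],(320,512));b=cv2.copyMakeBorder(b,0,88,0,0,0)
cv2.imwrite("pics/c1.png",np.hstack([a,b]))
```

```text
[440.42963348  92.04044122 250.45971136] [ 1.30743465e-01 -3.03871457e-01  1.54865441e+00 -4.96998793e-04
  1.89668891e+00  1.42922149e+00]
```

View pics/c1.png

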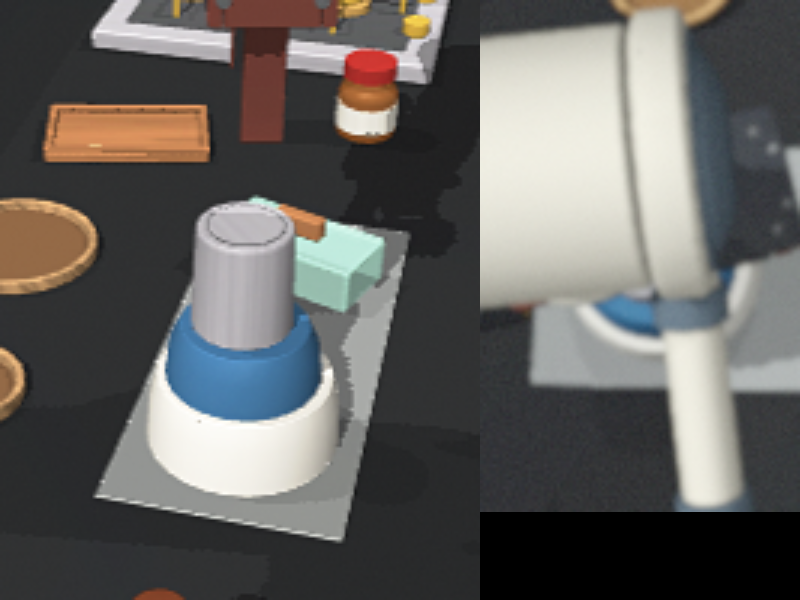

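Emit:
drive_tool([
  [0,0,-0.03,0,0,0],
  [0,0,-0.06,0,0,0],
  [0,0,-0.09,0,0,0],
  [0,0,-0.115,0,0,0],
  [0,0,-0.135,0,0,0],
  [0,0,-0.15,0,0,0],
  [0,0,-0.158,0,0,0],
  [0,0,-0.158,0,0,0],
  [0,0,-0.158,0,0,0],
])

```text
time: 4.97
eef_pos: [440.5, 93.3, 132.5]
orientation: [0.0, 0.991, 0.137, 0.0]
ft_force: [0.1, 0.1, 1.3]
grip_width: 1.001
grasp_force: 0.0
```

Emit:
drive_tool([
  [0,0,0,0,0,0],
  [0,0,0,0,0,0],
  [0,0,0,0,0,0],
  [0,0,0,0,0,0],
  [0,0,0,0,0,0],
  [0,0,0,0,0,0],
  [0,0,0,0,0,0],
  [0,0,0,0,0,0],
  [0,0,0,0,0,0],
], gripper=-0.2, grip_force=20)

```text
time: 5.72
eef_pos: [440.6, 93.8, 132.5]
orientation: [0.0, 0.991, 0.137, 0.001]
ft_force: [-0.1, -1.3, 4.5]
grip_width: 0.713
grasp_force: 20.0
```

Emit:
drive_tool([
  [0,0,0.004,0,0,0],
  [0,0,0.01,0,0,0],
  [0,0,0.02,0,0,0],
  [0,0,0.035,0,0,0],
  [0,0,0.055,0,0,0],
  [0,0,0.075,0,0,0],
  [0,0,0.095,0,0,0],
  [0,0,0.11,0,0,0],
  [0,0,0.12,0,0,0],
  [0,0,0.12,0,0,0],
])

```text
time: 6.55
eef_pos: [440.9, 93.9, 224.2]
orientation: [-0.0, 0.991, 0.137, 0.002]
ft_force: [0.4, -0.8, -0.8]
grip_width: 0.715
grasp_force: 20.0
```

Run:
```python
from h import *
s=robot.snapshot("side")
st=robot.state();print(st["eef_pos"],st["grip_width"],st["ft_force"])
cv2.imwrite("pics/c2.png",s["color"][100:400,200:460])
```

```text
[440.67253615  93.79782076 222.76137885] 0.7128359682904237 [-0.50546325  0.17211842 -0.53110094]
```

View pics/c2.png

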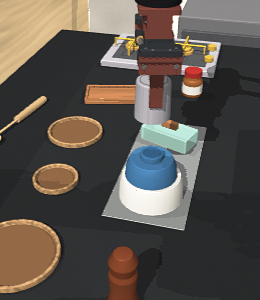

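Emit:
drive_tool([
  [0.02,0,0,0,0,0],
  [0.05,0,0,0,0,0],
  [0.085,0,0,0,0,0],
  [0.12,0.002,0,0,0,0],
  [0.155,0.002,0,0,0,0],
  [0.19,0.003,0,0,0,0],
  [0.22,0.004,0,0,0,0],
  [0.245,0.004,0,0,0,0],
  [0.26,0.004,0,0,0,0],
  [0.27,0.004,0,0,0,0],
  [0.27,0.004,0,0,0,0],
])

```text
time: 7.52
eef_pos: [643.3, 96.6, 219.7]
orientation: [-0.0, 0.991, 0.137, -0.001]
ft_force: [-0.3, -0.5, -0.9]
grip_width: 0.716
grasp_force: 20.0
```

Emit:
drive_tool([
  [0,0,-0.02,0,0,0],
  [0,0,-0.05,0,0,0],
  [0,0,-0.08,0,0,0],
  [0,0,-0.11,0,0,0],
  [0,0,-0.14,0,0,0],
  [0,0,-0.17,0,0,0],
  [0,0,-0.195,0,0,0],
  [0,0,-0.215,0,0,0],
  [0,0,-0.225,0,0,0],
  [0,0,-0.23,0,0,0],
  [0,0,-0.23,0,0,0],
])

```text
time: 8.43
eef_pos: [642.1, 96.8, 48.9]
orientation: [-0.0, 0.991, 0.137, -0.001]
ft_force: [0.0, -0.8, 0.0]
grip_width: 0.713
grasp_force: 20.0
```

Run:
```python
from h import *
s=robot.snapshot("side");t=robot.snapshot("top")
st=robot.state();print(st["eef_pos"],st["grip_width"],st["ft_force"])
a=cv2.resize(s["color"][190:330,190:330],(600,600))
cv2.imwrite("pics/c3.png",a)
```

```text
[643.25494747  96.83422715  50.78707367] 0.7161123684832276 [ 0.69850223  0.06546859 -1.26083832]
```

View pics/c3.png

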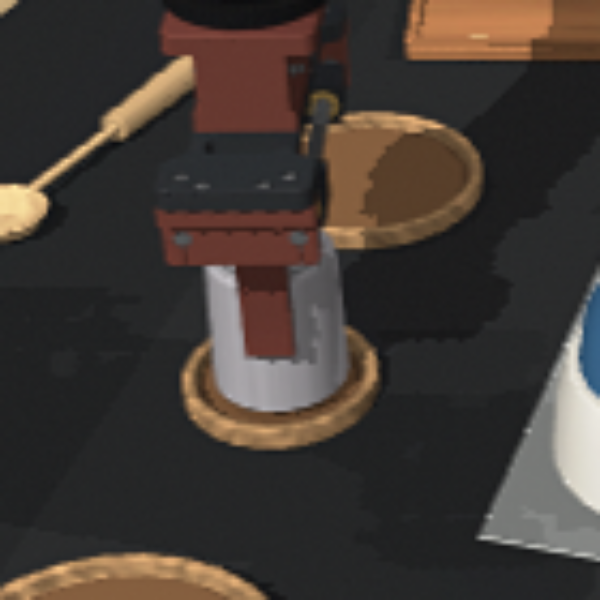

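The cup hangs just above the small holder, centred in its rim. Next I lower it and release.

Emit:
drive_tool([
  [0,0,-0.004,0,0,0],
  [0,0,-0.008,0,0,0],
  [0,0,-0.011,0,0,0],
  [0,0,-0.011,0,0,0],
  [0,0,-0.011,0,0,0],
])

```text
time: 8.95
eef_pos: [643.0, 96.8, 41.5]
orientation: [-0.0, 0.991, 0.137, 0.0]
ft_force: [0.2, -0.1, 0.8]
grip_width: 0.715
grasp_force: 20.0
```

Emit:
drive_tool([
  [0,0,-0.001,0,0,0],
  [0,0,-0.001,0,0,0],
  [0,0,-0.001,0,0,0],
  [0,0,-0.001,0,0,0],
  [0,0,-0.001,0,0,0],
  [0,0,-0.001,0,0,0],
], gripper=1)

```text
time: 9.45
eef_pos: [642.8, 96.8, 40.3]
orientation: [0.0, 0.991, 0.137, -0.0]
ft_force: [-0.2, 0.5, -0.2]
grip_width: 1.006
grasp_force: 0.0
```

Emit:
drive_tool([
  [0,0,0.01,0,0,0],
  [0,0,0.03,0,0,0],
  [0,0,0.06,0,0,0],
  [0,0,0.1,0,0,0],
  [0,0,0.14,0,0,0],
  [0,0,0.18,0,0,0],
  [0,0,0.2,0,0,0],
  [0,0,0.2,0,0,0],
])

```text
time: 10.12
eef_pos: [644.5, 96.9, 197.0]
orientation: [0.0, 0.991, 0.137, 0.005]
ft_force: [0.2, -0.4, 0.5]
grip_width: 0.997
grasp_force: 0.0
```

Run:
```python
from h import *
s=robot.snapshot("side")
st=robot.state();print(st["eef_pos"],st["joint_positions"])
o=cv2.resize(s["color"][190:340,190:390],(800,600),interpolation=cv2.INTER_CUBIC)
th=np.linspace(0,2*np.pi,60)
for c,r,z,col in [((440,93.5),23,107,(0,0,255)),((440,93.5),52,55,(0,255,255)),((440,93.5),65,3,(0,255,0)),((643,97),30,76,(0,0,255)),((667,-92),67,12,(255,0,255)),((643,97),48,12,(255,0,255))]:
    q=np.array([(np.array(proj(s,[c[0]+r*np.cos(t),c[1]+r*np.sin(t),z]))-190+.5)*4 for t in th],int); cv2.polylines(o,[q],True,col,1)
cv2.imwrite("pics/c4.png",o)
```

```text
[643.82979917  96.87352984 193.64193356] [9.70852344e-02 2.21559650e-01 1.13811567e+00 2.66828278e-05
 1.77646880e+00 1.39305795e+00]
```

View pics/c4.png

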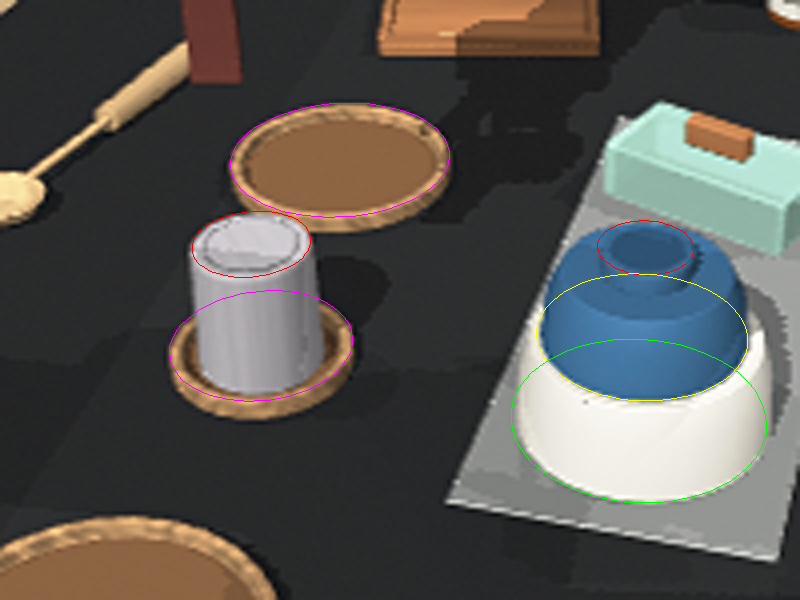

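Emit:
drive_tool([
  [-0.04,0,0,0,0,0],
  [-0.09,-0.002,0,0,0,0],
  [-0.14,-0.002,0,0,0,0],
  [-0.19,-0.003,0,0,0,0],
  [-0.23,-0.004,0,0,0,0],
  [-0.26,-0.004,0,0,0,0],
  [-0.272,-0.004,0,0,0,0],
  [-0.272,-0.004,0,0,0,0],
  [-0.272,-0.004,-0.03,0,0,0],
  [-0.272,-0.004,-0.06,0,0,0],
  [-0.272,-0.004,-0.085,0,0,0],
  [-0.272,-0.004,-0.1,0,0,0],
])

```text
time: 11.17
eef_pos: [438.5, 93.5, 111.8]
orientation: [0.0, 0.991, 0.137, -0.002]
ft_force: [0.2, -0.4, 0.1]
grip_width: 1.003
grasp_force: 0.0
```

Emit:
drive_tool([
  [0,0,-0.01,0,0,0],
  [0,0,-0.018,0,0,0],
  [0,0,-0.022,0,0,0],
  [0,0,-0.022,0,0,0],
  [0,0,-0.022,0,0,0],
  [0,0,-0.022,0,0,0],
])

```text
time: 11.67
eef_pos: [439.4, 93.8, 99.9]
orientation: [-0.0, 0.991, 0.137, 0.001]
ft_force: [0.5, 0.4, 0.4]
grip_width: 1.001
grasp_force: 0.0
```

Emit:
drive_tool([
  [0,0,0,0,0,0],
  [0,0,0,0,0,0],
  [0,0,0,0,0,0],
  [0,0,0,0,0,0],
  [0,0,0,0,0,0],
  [0,0,0,0,0,0],
  [0,0,0,0,0,0],
  [0,0,0,0,0,0],
  [0,0,0,0,0,0],
  [0,0,0,0,0,0],
], gripper=-0.4, grip_force=25)

```text
time: 12.5
eef_pos: [438.8, 93.7, 98.9]
orientation: [0.0, 0.991, 0.137, 0.0]
ft_force: [0.4, 0.8, 1.1]
grip_width: 0.515
grasp_force: 25.0
```

Emit:
drive_tool([
  [0,0,0.004,0,0,0],
  [0,0,0.01,0,0,0],
  [0,0,0.018,0,0,0],
  [0,0,0.028,0,0,0],
  [0,0,0.04,0,0,0],
  [0,0,0.055,0,0,0],
  [0,0,0.07,0,0,0],
  [0,0,0.082,0,0,0],
  [0,0,0.09,0,0,0],
  [0,0,0.09,0,0,0],
])

```text
time: 13.33
eef_pos: [439.6, 93.9, 168.5]
orientation: [0.0, 0.991, 0.137, 0.002]
ft_force: [0.3, 0.3, -1.1]
grip_width: 0.514
grasp_force: 25.0
```

Emit:
drive_tool([
  [0.015,-0.012,0,0,0,0],
  [0.04,-0.033,0,0,0,0],
  [0.07,-0.057,0,0,0,0],
  [0.105,-0.086,0,0,0,0],
  [0.14,-0.114,0,0,0,0],
  [0.175,-0.143,0,0,0,0],
  [0.21,-0.171,0,0,0,0],
  [0.245,-0.2,0,0,0,0],
  [0.275,-0.225,0,0,0,0],
  [0.295,-0.24,0,0,0,0],
  [0.304,-0.248,0,0,0,0],
  [0.304,-0.248,0,0,0,0],
])

```text
time: 14.33
eef_pos: [667.2, -93.4, 164.6]
orientation: [-0.0, 0.991, 0.136, -0.001]
ft_force: [0.4, -1.1, -2.0]
grip_width: 0.517
grasp_force: 25.0
```

Emit:
drive_tool([
  [0,0,-0.015,0,0,0],
  [0,0,-0.035,0,0,0],
  [0,0,-0.06,0,0,0],
  [0,0,-0.085,0,0,0],
  [0,0,-0.11,0,0,0],
  [0,0,-0.13,0,0,0],
  [0,0,-0.142,0,0,0],
  [0,0,-0.145,0,0,0],
  [0,0,-0.145,0,0,0],
])

```text
time: 15.08
eef_pos: [666.0, -91.4, 57.0]
orientation: [-0.0, 0.991, 0.137, -0.001]
ft_force: [-1.0, 0.4, -2.0]
grip_width: 0.515
grasp_force: 25.0
```

Run:
```python
from h import *
s=robot.snapshot("side")
st=robot.state();print(st["eef_pos"],st["grip_width"],st["ft_force"])
cv2.imwrite("pics/c5.png",cv2.resize(s["color"][150:330,200:440],(800,600)))
```

```text
[666.69551903 -91.70725043  58.26494203] 0.5173355467903665 [ 0.27935699  0.55512716 -1.56674774]
```

View pics/c5.png

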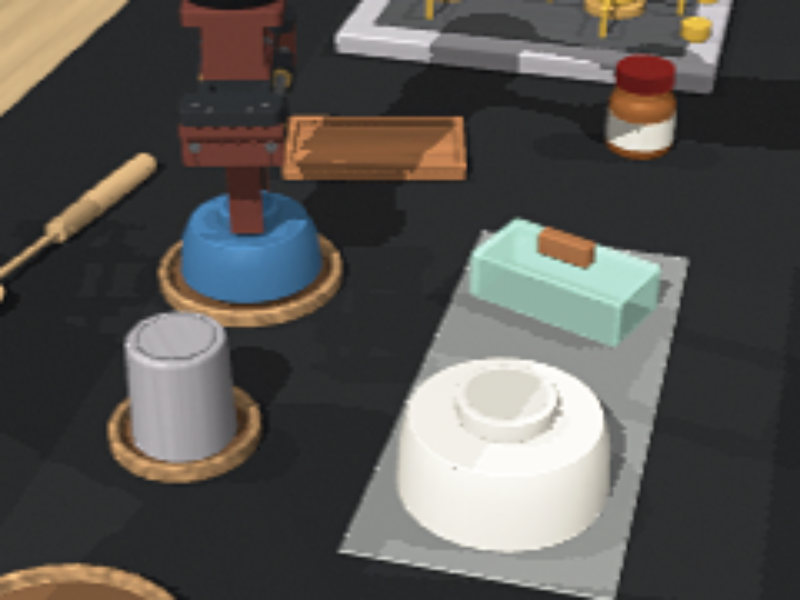

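The blue bowl hangs centred over the medium holder. Next I lower it, release and withdraw.

Emit:
drive_tool([
  [0,0,-0.004,0,0,0],
  [0,0,-0.008,0,0,0],
  [0,0,-0.012,0,0,0],
  [0,0,-0.013,0,0,0],
  [0,0,-0.013,0,0,0],
  [0,0,-0.013,0,0,0],
])

```text
time: 15.63
eef_pos: [666.9, -92.3, 47.9]
orientation: [0.0, 0.991, 0.137, 0.0]
ft_force: [0.1, 0.0, -1.5]
grip_width: 0.517
grasp_force: 25.0
```

Emit:
drive_tool([
  [0,0,0,0,0,0],
  [0,0,0,0,0,0],
  [0,0,0,0,0,0],
  [0,0,0,0,0,0],
  [0,0,0,0,0,0],
  [0,0,0,0,0,0],
], gripper=1)

```text
time: 16.13
eef_pos: [666.8, -92.3, 48.0]
orientation: [0.0, 0.991, 0.137, 0.0]
ft_force: [0.1, -0.4, -0.5]
grip_width: 0.93
grasp_force: 0.0
```

Emit:
drive_tool([
  [0,0,0.01,0,0,0],
  [0,0,0.03,0,0,0],
  [0,0,0.06,0,0,0],
  [0,0,0.1,0,0,0],
  [0,0,0.13,0,0,0],
  [0,0,0.15,0,0,0],
  [0,0,0.15,0,0,0],
])

```text
time: 16.72
eef_pos: [668.5, -92.6, 166.5]
orientation: [0.001, 0.991, 0.137, 0.004]
ft_force: [0.2, -0.3, 0.5]
grip_width: 1.005
grasp_force: 0.0
```

Run:
```python
from h import *
s=robot.snapshot("side");t=robot.snapshot("top")
st=robot.state();print(st["eef_pos"],st["joint_positions"])
th=np.linspace(0,2*np.pi,60)
def mk(p,u0,v0,k,w,h):
    o=cv2.resize(p["color"][v0:v0+h,u0:u0+w],(w*k,h*k),interpolation=cv2.INTER_CUBIC)
    for c,r,z,col in [((438.5,93.5),30,69,(0,0,255)),((438.5,93.5),65,3,(0,180,0)),((634.5,314.5),81,12,(255,0,255)),((667,-92),23,56,(0,0,255))]:
        q=np.array([(np.array(proj(p,[c[0]+r*np.cos(a),c[1]+r*np.sin(a),z]))-[u0,v0]+.5)*k for a in th],int); cv2.polylines(o,[q],True,col,1)
    return o
a=mk(s,150,210,2,250,200);b=mk(t,120,120,2,150,200)
cv2.imwrite("pics/c6.png",np.hstack([a,b]))
```

```text
[667.09888685 -92.33479768 161.0469034 ] [-1.88042112e-01  2.86335658e-01  1.12014903e+00 -7.00111204e-06
  1.73357552e+00  1.10799025e+00]
```

View pics/c6.png

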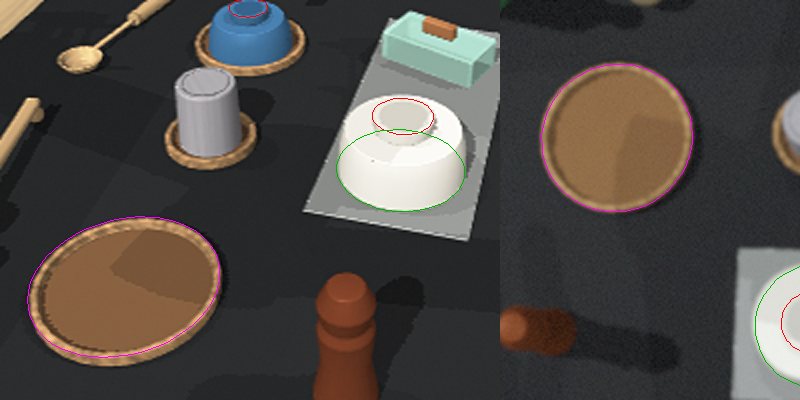

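Emit:
drive_tool([
  [-0.02,0.016,0,0,0,0],
  [-0.06,0.049,0,0,0,0],
  [-0.1,0.081,0,0,0,0],
  [-0.14,0.114,0,0,0,0],
  [-0.18,0.146,0,0,0,0],
  [-0.22,0.179,0,0,0,0],
  [-0.255,0.207,0,0,0,0],
  [-0.285,0.232,0,0,0,0],
  [-0.3,0.244,0,0,0,0],
  [-0.305,0.248,0,0,0,0],
  [-0.305,0.248,-0.02,0,0,0],
  [-0.305,0.248,-0.05,0,0,0],
])

```text
time: 17.82
eef_pos: [439.0, 93.8, 123.6]
orientation: [0.0, 0.991, 0.137, 0.002]
ft_force: [0.8, 0.7, -0.1]
grip_width: 1.002
grasp_force: 0.0
```

Emit:
drive_tool([
  [0,0,-0.03,0,0,0],
  [0,0,-0.055,0,0,0],
  [0,0,-0.072,0,0,0],
  [0,0,-0.082,0,0,0],
  [0,0,-0.086,0,0,0],
  [0,0,-0.086,0,0,0],
  [0,0,-0.086,0,0,0],
])

```text
time: 18.4
eef_pos: [438.6, 93.7, 59.2]
orientation: [0.0, 0.991, 0.137, 0.001]
ft_force: [0.7, -0.2, -0.0]
grip_width: 1.002
grasp_force: 0.0
```

Emit:
drive_tool([
  [0,0,0,0,0,0],
  [0,0,0,0,0,0],
  [0,0,0,0,0,0],
  [0,0,0,0,0,0],
  [0,0,0,0,0,0],
  [0,0,0,0,0,0],
  [0,0,0,0,0,0],
  [0,0,0,0,0,0],
  [0,0,0,0,0,0],
], gripper=-0.2, grip_force=30)

```text
time: 19.15
eef_pos: [438.3, 93.7, 58.8]
orientation: [0.0, 0.991, 0.137, 0.0]
ft_force: [0.2, -1.1, 3.3]
grip_width: 0.677
grasp_force: 30.0
```

Emit:
drive_tool([
  [0,0,0.004,0,0,0],
  [0,0,0.012,0,0,0],
  [0,0,0.025,0,0,0],
  [0,0,0.04,0,0,0],
  [0,0,0.055,0,0,0],
  [0,0,0.068,0,0,0],
  [0,0,0.077,0,0,0],
  [0,0,0.08,0,0,0],
  [0,0,0.08,0,0,0],
])

```text
time: 19.9
eef_pos: [438.5, 93.8, 119.4]
orientation: [-0.0, 0.991, 0.137, 0.001]
ft_force: [0.3, 0.3, -1.2]
grip_width: 0.673
grasp_force: 30.0
```

Emit:
drive_tool([
  [0.012,0.013,0,0,0,0],
  [0.032,0.036,0,0,0,0],
  [0.06,0.067,0,0,0,0],
  [0.09,0.101,0,0,0,0],
  [0.12,0.135,0,0,0,0],
  [0.15,0.168,0,0,0,0],
  [0.18,0.202,0,0,0,0],
  [0.21,0.236,0,0,0,0],
  [0.235,0.264,0,0,0,0],
  [0.253,0.284,0,0,0,0],
  [0.262,0.294,0,0,0,0],
  [0.262,0.294,0,0,0,0],
])

```text
time: 20.9
eef_pos: [634.8, 315.7, 115.9]
orientation: [0.0, 0.99, 0.138, -0.001]
ft_force: [1.3, 0.3, -1.6]
grip_width: 0.679
grasp_force: 30.0
```

Emit:
drive_tool([
  [0,0,-0.01,0,0,0],
  [0,0,-0.025,0,0,0],
  [0,0,-0.042,0,0,0],
  [0,0,-0.057,0,0,0],
  [0,0,-0.066,0,0,0],
  [0,0,-0.068,0,0,0],
  [0,0,-0.068,0,0,0],
])

```text
time: 21.48
eef_pos: [633.9, 313.7, 66.1]
orientation: [0.0, 0.991, 0.137, -0.001]
ft_force: [0.2, 0.9, -2.0]
grip_width: 0.674
grasp_force: 30.0
```

Run:
```python
from h import *
s=robot.snapshot("side")
st=robot.state();print(st["eef_pos"],st["grip_width"],st["ft_force"],st["joint_positions"])
cv2.imwrite("pics/c7.png",cv2.resize(s["color"][240:420,130:370],(800,600)))
```

```text
[634.40841075 314.05754708  67.25800828] 0.6731095449722216 [ 0.40293392 -0.53506842 -2.15445619] [4.11619350e-01 4.04028169e-01 1.14228428e+00 7.60090797e-06
 1.59560066e+00 1.70774746e+00]
```

View pics/c7.png

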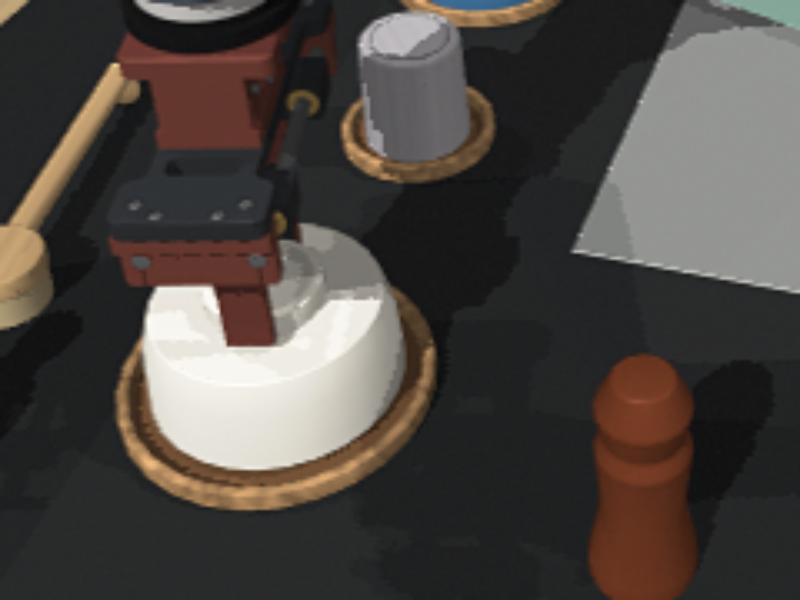

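The white bowl sits inside the large holder's rim and just above its floor. Next I lower it, release and withdraw.

Emit:
drive_tool([
  [0,0,-0.004,0,0,0],
  [0,0,-0.008,0,0,0],
  [0,0,-0.011,0,0,0],
  [0,0,-0.011,0,0,0],
  [0,0,-0.011,0,0,0],
])

```text
time: 21.95
eef_pos: [634.8, 314.4, 59.6]
orientation: [-0.0, 0.991, 0.137, 0.0]
ft_force: [-0.2, -0.4, -0.3]
grip_width: 0.675
grasp_force: 30.0
```

Emit:
drive_tool([
  [0,0,0,0,0,0],
  [0,0,0,0,0,0],
  [0,0,0,0,0,0],
  [0,0,0,0,0,0],
  [0,0,0,0,0,0],
  [0,0,0,0,0,0],
], gripper=1)

```text
time: 22.45
eef_pos: [634.6, 314.2, 59.1]
orientation: [0.0, 0.991, 0.137, -0.0]
ft_force: [0.0, -0.3, 0.1]
grip_width: 0.995
grasp_force: 0.0
```

Emit:
drive_tool([
  [0,0,0.01,0,0,0],
  [0,0,0.03,0,0,0],
  [0,0,0.06,0,0,0],
  [0,0,0.1,0,0,0],
  [0,0,0.13,0,0,0],
  [0,0,0.14,0,0,0],
  [0,0,0.14,0,0,0],
])

```text
time: 23.03
eef_pos: [635.7, 314.7, 168.1]
orientation: [-0.001, 0.991, 0.137, 0.003]
ft_force: [0.8, 0.5, 0.3]
grip_width: 1.003
grasp_force: 0.0
```

Emit:
drive_tool([
  [-0.013,-0.029,0,0,0,-0.03],
  [-0.033,-0.073,0,0,0,-0.08],
  [-0.056,-0.123,0,0,0,-0.13],
  [-0.079,-0.173,0,0,0,-0.18],
  [-0.102,-0.223,0,0,0,-0.23],
  [-0.125,-0.273,0,0,0,-0.27],
  [-0.147,-0.323,0,0,0,-0.3],
  [-0.17,-0.373,0,0,0,-0.311],
  [-0.193,-0.423,0,0,0,-0.311],
  [-0.216,-0.473,0,0,0,-0.311],
  [-0.235,-0.516,0,0,0,-0.311],
  [-0.245,-0.54,0,0,0,-0.311],
])

```text
time: 24.03
eef_pos: [448.5, -93.4, 162.1]
orientation: [0.0, 0.985, -0.174, -0.001]
ft_force: [0.3, 0.1, -1.6]
grip_width: 1.0
grasp_force: 0.0
```

Emit:
drive_tool([
  [-0.01,-0.02,0,0,0,0],
  [-0.015,-0.032,0,0,0,0],
  [-0.0165,-0.035,0,0,0,0],
  [-0.0165,-0.035,0,0,0,0],
])

```text
time: 24.37
eef_pos: [438.1, -117.0, 163.1]
orientation: [-0.0, 0.985, -0.173, -0.001]
ft_force: [0.8, 0.1, -0.3]
grip_width: 1.0
grasp_force: 0.0
```

Run:
```python
from h import *
from scipy.spatial.transform import Rotation as R
s=robot.snapshot("side")
st=robot.state();w,x,y,z=st["orientation"];M=R.from_quat([x,y,z,w]).as_matrix()
print(st["eef_pos"],np.degrees(np.arctan2(M[1,0],M[0,0])),st["joint_positions"])
k=4;u0,v0=210,150
o=cv2.resize(s["color"][v0:v0+150,u0:u0+200],(800,600),interpolation=cv2.INTER_CUBIC)
def box(c,a,L,W,z,col):
    a=np.radians(a);q=[]
    for i,j in [(1,1),(1,-1),(-1,-1),(-1,1)]:
        dx,dy=i*L/2,j*W/2
        q.append((np.array(proj(s,[c[0]+dx*np.cos(a)-dy*np.sin(a),c[1]+dx*np.sin(a)+dy*np.cos(a),z]))-[u0,v0]+.5)*k)
    cv2.polylines(o,[np.array(q,int)],True,col,1)
for z,L,W in [(39,120,62),(57,42,14),(3,120,62)]: box((438.5,-117),-19.9,L,W,z,(0,0,255))
box((632.5,-305.2),14.2,150,90,16,(255,0,255))
box((632.5,-305.2),14.2,138,78,16,(255,0,255))
cv2.imwrite("pics/c8.png",o)
```

```text
[ 438.43026625 -116.51671517  163.32386087] -19.893210024843476 [-3.35140446e-01 -3.11128754e-01  1.70880000e+00  4.83361135e-04
  1.74511674e+00  1.58294172e+00]
```

View pics/c8.png

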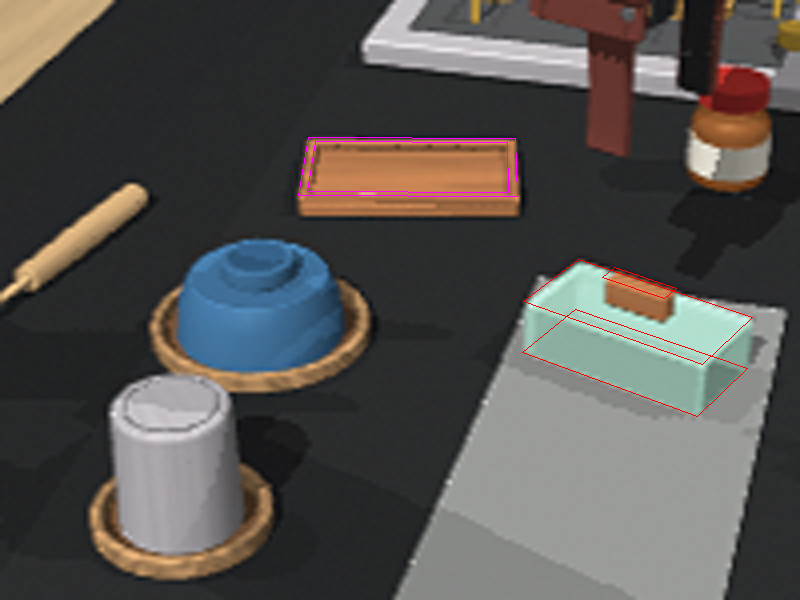

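Emit:
drive_tool([
  [0,0,-0.03,0,0,0],
  [0,0,-0.065,0,0,0],
  [0,0,-0.1,0,0,0],
  [0,0,-0.13,0,0,0],
  [0,0,-0.15,0,0,0],
  [0,0,-0.16,0,0,0],
  [0,0,-0.162,0,0,0],
  [0,0,-0.162,0,0,0],
])

```text
time: 25.08
eef_pos: [438.7, -116.4, 42.6]
orientation: [-0.0, 0.985, -0.172, -0.0]
ft_force: [-0.8, -0.3, -0.3]
grip_width: 0.998
grasp_force: 0.0
```

Emit:
drive_tool([
  [0,0,0,0,0,0],
  [0,0,0,0,0,0],
  [0,0,0,0,0,0],
  [0,0,0,0,0,0],
  [0,0,0,0,0,0],
  [0,0,0,0,0,0],
  [0,0,0,0,0,0],
  [0,0,0,0,0,0],
  [0,0,0,0,0,0],
  [0,0,0,0,0,0],
  [0,0,0,0,0,0],
  [0,0,0,0,0,0],
], gripper=-1, grip_force=30)

```text
time: 26.08
eef_pos: [438.4, -117.1, 42.6]
orientation: [0.0, 0.985, -0.173, -0.0]
ft_force: [-0.2, -1.1, 0.3]
grip_width: 0.156
grasp_force: 30.0
```

Emit:
drive_tool([
  [0,0,0.004,0,0,0],
  [0,0,0.012,0,0,0],
  [0,0,0.025,0,0,0],
  [0,0,0.04,0,0,0],
  [0,0,0.055,0,0,0],
  [0,0,0.068,0,0,0],
  [0,0,0.077,0,0,0],
  [0,0,0.08,0,0,0],
  [0,0,0.08,0,0,0],
])

```text
time: 26.83
eef_pos: [438.9, -117.2, 103.7]
orientation: [0.0, 0.985, -0.173, 0.001]
ft_force: [-0.4, 0.3, -3.0]
grip_width: 0.162
grasp_force: 30.0
```

Emit:
drive_tool([
  [0.012,-0.012,0,0,0,0.015],
  [0.033,-0.032,0,0,0,0.04],
  [0.06,-0.058,0,0,0,0.07],
  [0.088,-0.085,0,0,0,0.1],
  [0.117,-0.113,0,0,0,0.135],
  [0.147,-0.143,0,0,0,0.17],
  [0.177,-0.172,0,0,0,0.205],
  [0.207,-0.2,0,0,0,0.24],
  [0.233,-0.226,0,0,0,0.268],
  [0.25,-0.242,0,0,0,0.288],
  [0.259,-0.251,0,0,0,0.298],
  [0.259,-0.251,0,0,0,0.298],
])

```text
time: 27.83
eef_pos: [633.0, -306.5, 100.2]
orientation: [-0.001, 0.992, 0.124, -0.001]
ft_force: [-0.9, 0.7, -2.4]
grip_width: 0.159
grasp_force: 30.0
```

Emit:
drive_tool([
  [0,0,-0.01,0,0,0],
  [0,0,-0.022,0,0,0],
  [0,0,-0.036,0,0,0],
  [0,0,-0.047,0,0,0],
  [0,0,-0.053,0,0,0],
  [0,0,-0.055,0,0,0],
  [0,0,-0.055,0,0,0],
])

```text
time: 28.42
eef_pos: [632.3, -304.9, 60.6]
orientation: [-0.0, 0.992, 0.124, -0.0]
ft_force: [-0.5, 0.8, -2.1]
grip_width: 0.154
grasp_force: 30.0
```

Run:
```python
from h import *
from scipy.spatial.transform import Rotation as R
s=robot.snapshot("side")
st=robot.state();w,x,y,z=st["orientation"];M=R.from_quat([x,y,z,w]).as_matrix()
print(st["eef_pos"],np.degrees(np.arctan2(M[1,0],M[0,0])),st["grip_width"],st["ft_force"])
cv2.imwrite("pics/c9.png",cv2.resize(s["color"][140:230,260:380],(800,600),interpolation=cv2.INTER_CUBIC))
```

```text
[ 632.59276129 -305.12187127   61.41606109] 14.25486155418345 0.15574483131165576 [-0.69789559  0.19458847 -1.76447348]
```

View pics/c9.png

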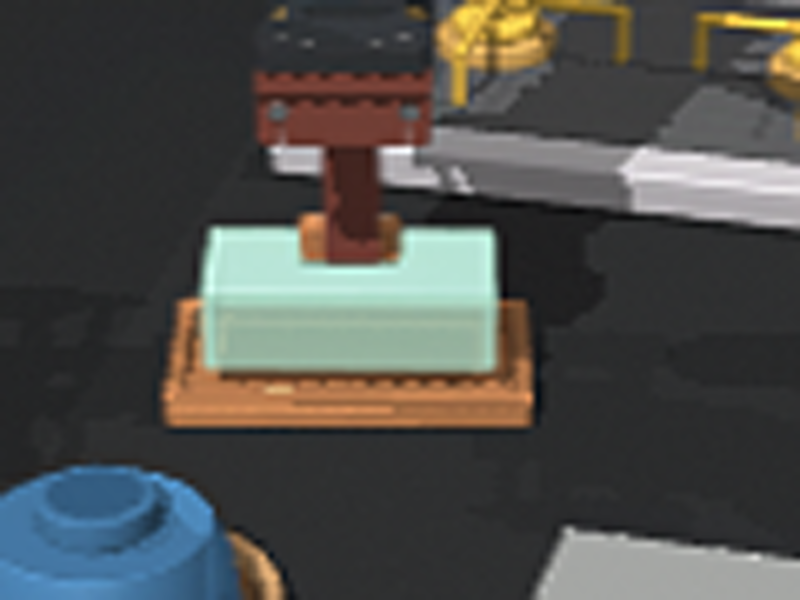

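The lid is level, parallel to the dish and inside its edge, about 12 mm above the floor. Next I lower and release it.

Emit:
drive_tool([
  [0,0,-0.004,0,0,0],
  [0,0,-0.008,0,0,0],
  [0,0,-0.012,0,0,0],
  [0,0,-0.015,0,0,0],
  [0,0,-0.0155,0,0,0],
  [0,0,-0.0155,0,0,0],
  [0,0,-0.0155,0,0,0],
])

```text
time: 29.05
eef_pos: [632.7, -305.2, 49.7]
orientation: [-0.0, 0.992, 0.124, -0.0]
ft_force: [0.3, 0.3, -1.8]
grip_width: 0.158
grasp_force: 30.0
```

Emit:
drive_tool([
  [0,0,0,0,0,0],
  [0,0,0,0,0,0],
  [0,0,0,0,0,0],
  [0,0,0,0,0,0],
  [0,0,0,0,0,0],
  [0,0,0,0,0,0],
], gripper=0.2)

```text
time: 29.55
eef_pos: [632.7, -305.3, 49.9]
orientation: [0.0, 0.992, 0.124, 0.0]
ft_force: [0.1, 0.5, -0.2]
grip_width: 0.568
grasp_force: 0.0
```

Emit:
drive_tool([
  [0,0,0.01,0,0,0],
  [0,0,0.03,0,0,0],
  [0,0,0.06,0,0,0],
  [0,0,0.1,0,0,0],
  [0,0,0.14,0,0,0],
  [0,0,0.18,0,0,0],
  [0,0,0.22,0,0,0],
  [0,0,0.24,0,0,0],
  [0,0,0.24,0,0,0],
  [0,0,0.24,0,0,0],
])

```text
time: 30.38
eef_pos: [633.1, -305.5, 231.2]
orientation: [0.001, 0.992, 0.124, 0.001]
ft_force: [0.3, -1.0, -0.5]
grip_width: 0.599
grasp_force: 0.0
```

Run:
```python
from h import *
s=robot.snapshot("side")
st=robot.state();print(st["eef_pos"],st["qd"].round(3))
cv2.imwrite("pics/c10.png",cv2.resize(s["color"][130:430,130:450],(640,600),interpolation=cv2.INTER_CUBIC))
```

```text
[ 632.58532379 -305.22714491  228.8640061 ] [-0.002  0.02   0.04  -0.001 -0.003  0.001]
```

View pics/c10.png

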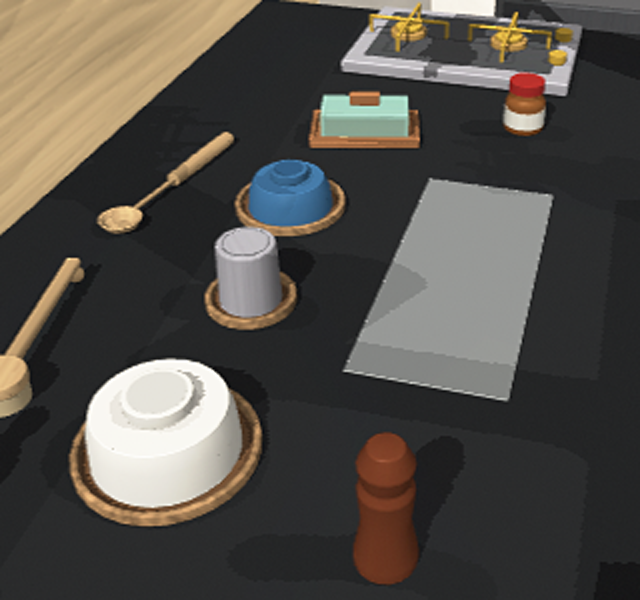

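All four pieces sit inside their rims, the mat is clear, and the jar and mill are where they were. I'm handing in.

```bash
python3 -c "
from plant import robot
print(robot.hand_in())"
```

```text
the job is handed in; nothing more can be done
None
```

I handed the job in at about 30 s; the last picture shows the cup and both bowls mouth down in their cork holders, the lid flat on the butter dish, and the jar and mill where they were, but no verdict came back.

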